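# Point out two specimens, then confirm

## Task

Show which specimens go to testing: point down with the fingertips at the middle of the red-lidded cup in the row of three on the desk just ahead, two or three centimetres above its lid, and stay there for a good two seconds, then point at the blue-lidded cup in the same way. After that press the green push button fully down to confirm the pair, and let it go. Touch or move none of the cups or other loose things, and do not bring the fingers down over the yellow-lidded cup: travel high between the places.

Things in the scene. Friction and masses are not known exactly. Their poses are not given: they have to be found in the camera images.
- red_cup: Loose screw-lid specimen cup: translucent white body 56 mm wide, red lid 60 mm across, 70 mm tall in all. Origin: centre of the underside; z up. The red, yellow and blue lidded cups are alike but for the lid colour and stand in a rough row on the desk ahead of the robot, in any order (similar cups far off at the left end of the bench belong to the room).
- yellow_cup: Loose screw-lid specimen cup: translucent white body 56 mm wide, yellow lid 60 mm across, 70 mm tall in all. Origin: centre of the underside; z up. The red, yellow and blue lidded cups are alike but for the lid colour and stand in a rough row on the desk ahead of the robot, in any order (similar cups far off at the left end of the bench belong to the room).
- blue_cup: Loose screw-lid specimen cup: translucent white body 56 mm wide, blue lid 60 mm across, 70 mm tall in all. Origin: centre of the underside; z up. The red, yellow and blue lidded cups are alike but for the lid colour and stand in a rough row on the desk ahead of the robot, in any order (similar cups far off at the left end of the bench belong to the room).
- red_lid (a point): Centre of the top face of the red lid (flat, 60 mm across, 70 mm above the desk); z up.
- yellow_lid (a point): Centre of the top face of the yellow lid (flat, 60 mm across, 70 mm above the desk); z up.
- blue_lid (a point): Centre of the top face of the blue lid (flat, 60 mm across, 70 mm above the desk); z up.
- confirm_top (a point): Centre of the top of the green round push button (36 mm across) while it is up, 22 mm above the desk, in its round grey housing (52 mm across) fixed to the desk, to the left of the cups. It is pressed straight down and springs back.
- confirm (a joint): Travel of the green button in m: 0 up, 0.006 fully down; fully down takes about 4 N, then it is on a hard stop.
- dish: Loose glass petri dish, 94 mm across, 16 mm tall; origin at the centre of the underside. Bystander. It stands at the near edge of the desk; beyond that edge, ahead of the robot and to its left (x about 0.2, y 0 to 0.4 m), the back of an office chair rises above the desk top: keep the arm high there, and do not swing it far to the right of the cups.
- counter: Loose light grey hand tally counter lying flat, 72 x 50 mm, 22 mm tall; origin at the centre of the underside. Bystander.
- stain_jar: Loose glass staining jar with purple contents, 60 mm across, 112 mm tall; origin at the centre of the underside. Bystander.
Not all that is in view belongs to the job. There is more than one size of the red_cup; the one meant has the size given above. What is shaped like the part that bears confirm_top but orange or purple is not meant.

How it is judged:
By the outcome, as a careful person would: the job done as asked, in the order asked, and still so for the second after the job is handed in, with the robot touching nothing.
It also fails if it takes over 51 s, if anything falls off the work surface, if the arm or the gripper's body presses on something with over 40 N, if the wrist force passes 120 N, or if a joint passes its speed limit or range.

## Robot

A 6-joint arm with a two-finger parallel gripper is mounted at the origin on a cart in front of the work surface, level with it; the furniture and walls round the work are solid. World frame = base frame: x ahead of the robot, y to its left, z up, the work surface at z = 0. Lengths are in m, angles in rad, forces in N, time in s.
With the tool pointing down it reaches from about 0.275 to 0.75 m from the base axis. Payload 10.2 kg.
Tool frame: the origin (TCP) lies at the very end of the fingers, on their centre line; the grasp point (between the pads) lies 19 mm behind it (env.grip_depth is the distance from the TCP to the grasp point, in m); x points along the fingers, z is the direction in which the jaws open and shut, and the axes are right-handed (so a half turn about x gives the same grasp; the last joint's range is limited). The gripper opens to 88 mm and grips with 3 to 60 N. Pads are 18 mm wide; open, the fingers measure 123 mm over their backs; the gripper's body (75 mm by 187 mm) begins 45 mm behind the grasp point.
Start: joints at [0.975, 0.313, 1.498, -0, 1.331, -0.223], TCP at [0.191, 0.489, 0.239] pointing down, gripper open.
Joint ranges: [-2.94, 2.94], [-0.97, 2.17], [0.19, 2.56], [-1.23, 4.37], [0.02, 3.11], [-2.88, 2.88]. Speed limits (rad/s): [2.39, 2.39, 3.01, 3.14, 3.14, 3.14].

## Interface

Orientations are given as a rotation vector (axis times angle).
In Python, from plant import env gives the robot as it stands. The module is installed in compiled form; this text tells all that it offers.
- The arm moves only by the tool servo_tool, never from a script. Its argument "targets" is a list of rows, each a list of 2 entries, a list of its own where there are three numbers: the shift along the world's x, y, z in cm, then the turn, a rotation vector about the world's x, y, z in rad. In form: [[[tx, ty, tz], [ax, ay, az]], ...]. A call has 1 to 20 rows; each row shifts and turns the commanded pose from where the row before left it; what a row does not reach is not made up. A row lasts 1/12 s, in which the tool goes at most 41.7 mm and 7.16 degrees, less where a joint would pass 70% of its speed; a pose out of reach is approached as far as the arm can. A call with a gripper value outside its range is refused whole. "jaw" is the closure, from 0 (fully open) to 1 (shut), set as the call begins (left out, the last holds). The fingers move at their own pace and stop on an object; "newtons" is the grip in N (left out, the last holds). Time passes only in rows, so rows that do not move let the fingers close. It gives the time, the measured TCP pose, the force and the opening at its end, in the units of the state.
- env.read_state(): the state, without advancing time (a new reading comes with each control period).
- env.read_camera(name): name is "side" or "top"; returns the picture (400x640x3 uint8, red, green, blue); there is no depth.
- env.camera_info(name): a dict with "fx", "fy", "cx", "cy" (pixels), "distortion" ([k1, k2, p1, p2, k3] as OpenCV has them; the pictures are not rectified), "world_to_cam" (4x4, takes a point from world to camera coordinates). Camera axes: x right, y down, z forward; pixel columns grow to the right and rows downward; lengths in m; the calibration is good to about 2 mm. A picture is of the moment at which its call begins. camera_info takes no time and is no camera call.
- env.hand_in(): hands the job in, once; it reports no verdict.
The state is a dict: "t": time; "q": joint angles; "joint_vel": joint speeds; "joint_torque": joint torques, N m; "position": TCP position; "eef_rot": TCP orientation; "force": force on the tool from outside, world axes, zero at the start; "ft_torque": the same for the moment, N m; "gripper_width": finger opening in m.
Only numpy, scipy, OpenCV 4.12 (cv2) and the standard library are available. Lean on these libraries where they do the work, as an engineer would, in place of code of your own. Each camera call takes 0.05 s, during which the arm holds its last target.

## Working session

There is one attempt and no reset: what is moved stays moved. The work goes in short steps, Python scripts to look and compute and a tool call to move; the robot and the scene stay as the last step left them, time stands still between calls to the robot, and variables do not carry over. Pictures are saved under pics/ and viewed, and the job is handed in when it is done.

Besides the shell and the picture viewer there is one more tool, called after ">>>" as name(argument=value, ...), one argument or row to a line, values as JSON. servo_tool: Moves the arm, as the interface text tells. Its arguments: {"type":"object","properties":{"targets":{"type":"array"},"jaw":{"type":"number"},"newtons":{"type":"number"}},"required":["targets"]}

```bash
mkdir -p pics
python3 - <<'E'
from plant import env
import cv2
for n in("top","side"):
    im=env.read_camera(n); cv2.imwrite(f"pics/{n}0.png",im[:,:,::-1])
    i=env.camera_info(n); print(n,i)
s=env.read_state();print(s)
E
```

```text
top {'fx': 467.4732268324046, 'fy': 467.4732268324046, 'cx': 326.45808032950896, 'cy': 202.5416187384629, 'distortion': array([0.03237332, 0.        , 0.        , 0.        , 0.        ]), 'world_to_cam': array([[-0.01740182, -0.99974325, -0.01451239,  0.06918331],
       [-0.99696482,  0.01845139, -0.07563532,  0.45883211],
       [ 0.07588368,  0.01315215, -0.99702993,  1.35611527],
       [ 0.        ,  0.        ,  0.        ,  1.        ]])}
side {'fx': 514.0185825685882, 'fy': 514.0185825685882, 'cx': 313.91680796289575, 'cy': 197.32549019197222, 'distortion': array([-0.11628886,  0.        ,  0.        ,  0.        ,  0.        ]), 'world_to_cam': array([[ 0.45169392,  0.8921147 , -0.0101961 , -0.23173185],
       [ 0.75229978, -0.38699684, -0.53317772, -0.27877559],
       [-0.47960154,  0.23316261, -0.84594182,  2.07050265],
       [ 0.        ,  0.        ,  0.        ,  1.        ]])}
{'t': 0.1, 'q': array([ 9.74604694e-01,  3.13370647e-01,  1.49831911e+00,  1.80266950e-06,
        1.33101351e+00, -2.23399669e-01]), 'joint_vel': array([-0.00097918, -0.00046637, -0.00137471, -0.00025558, -0.00045598,
        0.00030157]), 'joint_torque': array([ 3.26801412e-03, -4.02818048e+01, -2.52644795e+01,  6.95833541e-02,
        3.41742311e-02, -7.15085821e-05]), 'position': array([0.19110387, 0.48875763, 0.23824609]), 'eef_rot': array([-0.9308302 ,  1.36387146,  0.93016052]), 'force': array([ 0.16769935, -0.16135686, -0.23064576]), 'ft_torque': array([-0.01459553,  0.02426499,  0.05206014]), 'gripper_width': 0.08794798949309633}
```

View pics/top0.png

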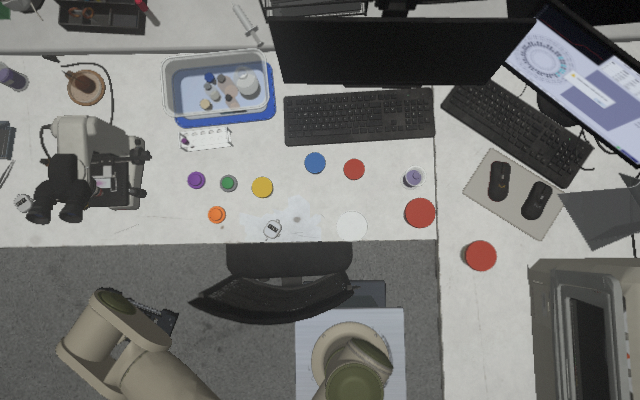

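View pics/side0.png

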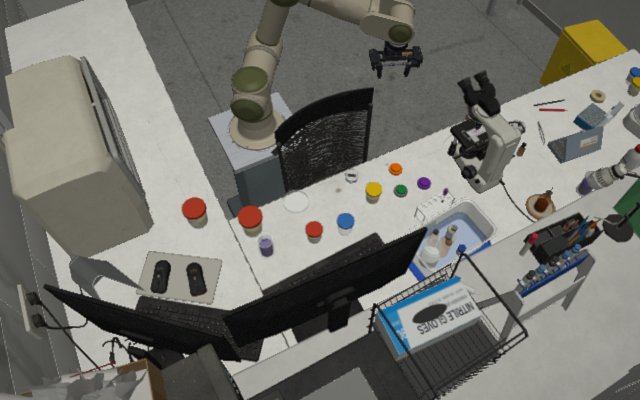

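The top view shows three red lids: (354,169) is small, while (420,212) and (481,255) are larger. The blue lid is at (315,163) and the yellow at (262,187). Three buttons are visible: purple (196,180), green (228,183) and orange (216,214). My picks are red (354,169), blue (315,163) and green (228,183). Next I'll measure them and check a close crop.

```bash
cat > h.py <<'E'
import numpy as np,cv2
from plant import env
def ray(n,uv):
    i=env.camera_info(n);K=np.array([[i['fx'],0,i['cx']],[0,i['fy'],i['cy']],[0,0,1]])
    p=cv2.undistortPoints(np.array([[uv]],float),K,i['distortion'])[0,0]
    T=i['world_to_cam'];R=T[:3,:3];return -R.T@T[:3,3],R.T@np.array([p[0],p[1],1])
def onz(n,uv,z):
    c,d=ray(n,uv);return c+d*(z-c[2])/d[2]
def proj(n,P):
    i=env.camera_info(n);K=np.array([[i['fx'],0,i['cx']],[0,i['fy'],i['cy']],[0,0,1]]);T=i['world_to_cam']
    return cv2.projectPoints(np.array([P],float),cv2.Rodrigues(T[:3,:3])[0],T[:3,3],K,i['distortion'])[0][0,0]
HUE={'red':((0,8),(172,180)),'blue':((100,125),),'yellow':((18,32),),'green':((45,85),)}
def blobs(n,im,col,amin=40):
    h=cv2.cvtColor(im,cv2.COLOR_RGB2HSV);m=np.zeros(im.shape[:2],np.uint8)
    for a,b in HUE[col]: m|=cv2.inRange(h,(a,100,50),(b,255,255))
    c,_=cv2.findContours(m,cv2.RETR_EXTERNAL,cv2.CHAIN_APPROX_NONE)
    return [(cv2.fitEllipse(x)) for x in c if cv2.contourArea(x)>amin]
E
python3 - <<'E'
from h import *
for n in("top","side"):
    im=cv2.imread(f"pics/{n}0.png")[:,:,::-1].copy()
    for c,z in(('red',.07),('blue',.07),('yellow',.07),('green',.022)):
        for e in blobs(n,im,c):
            P=onz(n,e[0],z)
            if .1<P[0]<.8 and -.5<P[1]<.6:print(n,c,np.round(e[0],1),np.round(e[1],1),"P",P.round(4))
im=cv2.imread("pics/top0.png")
cv2.imwrite("pics/crop.png",cv2.resize(im[130:250,170:450],None,fx=2.8,fy=2.8,interpolation=cv2.INTER_CUBIC))
for n,uv,z in(("top",(413,177),.112),("top",(272,229),.02),("top",(352,226),.016),("top",(350,290),.3)):print(uv,onz(n,uv,z).round(3))
# monitor bottom edge & chair top triangulate
print("chair top",[onz("side",(372,90),z).round(2) for z in(.1,.2,.3)],[onz("top",(190,302),z).round(2) for z in(.1,.2,.3)])
print("monitor",[onz("side",(427,230),z).round(2) for z in(.2,.3,.4,.5)],[onz("top",(268,18),z).round(2) for z in(.2,.3,.4,.5)],[onz("top",(285,85),z).round(2) for z in(.0,.1,.2,.3)])
E
```

```text
top red [480.3 255.5] [29.1 30.4] P [ 0.3005 -0.3648  0.07  ]
top red [419.8 212.4] [29.1 29.2] P [ 0.4233 -0.2016  0.07  ]
top red [353.7 168.8] [19.8 20. ] P [ 0.5506 -0.0188  0.07  ]
top blue [314.5 162.4] [19.4 19.6] P [0.5713 0.0922 0.07  ]
top yellow [261.9 186.9] [19.9 20.2] P [0.5038 0.2428 0.07  ]
top green [227.2 182.4] [ 9.7 10.5] P [0.5245 0.3521 0.022 ]
side red [313.7 228.8] [15.5 16.2] P [ 0.5521 -0.0197  0.07  ]
side red [249.6 216.2] [22.1 23.5] P [ 0.4066 -0.1944  0.07  ]
side red [193.6 208. ] [20.6 23.5] P [ 0.2862 -0.3573  0.07  ]
side blue [345.2 220.5] [14.8 16. ] P [0.5723 0.0909 0.07  ]
side yellow [373.4 189.4] [15.3 15.6] P [0.5067 0.2411 0.07  ]
side green [400.7 189. ] [7.8 9. ] P [0.5259 0.351  0.022 ]
(413, 177) [ 0.519 -0.178  0.112]
(272, 229) [0.385 0.222 0.02 ]
(352, 226) [ 0.39  -0.013  0.016]
(350, 290) [0.236 0.007 0.3  ]
chair top [array([0.11, 0.47, 0.1 ]), array([0.19, 0.41, 0.2 ]), array([0.27, 0.35, 0.3 ])] [array([0.19, 0.44, 0.1 ]), array([0.2 , 0.41, 0.2 ]), array([0.22, 0.37, 0.3 ])]
monitor [array([0.78, 0.26, 0.2 ]), array([0.82, 0.21, 0.3 ]), array([0.86, 0.17, 0.4 ]), array([0.89, 0.12, 0.5 ])] [array([0.93, 0.2 , 0.2 ]), array([0.88, 0.19, 0.3 ]), array([0.84, 0.18, 0.4 ]), array([0.79, 0.16, 0.5 ])] [array([0.82, 0.18, 0.  ]), array([0.79, 0.17, 0.1 ]), array([0.75, 0.16, 0.2 ]), array([0.72, 0.15, 0.3 ])]
```

View pics/crop.png

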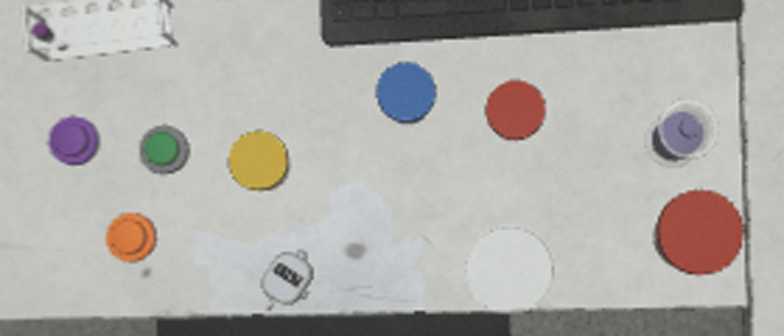

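The crop confirms it: the 60 mm red lid sits beside the blue one, the green button is in a grey housing, and the big red lids are clearly larger. Both views agree to about 2 mm. Next I'll check the orientation and the shifts needed.

Run:
```python
from h import *
s=env.read_state();print(cv2.Rodrigues(s['eef_rot'])[0].round(3))
p=s['position']
for q in((.5513,-.0193,.095),(.572,.0915,.095),(.5252,.3515,.022)):print(((np.array(q)-p)*100).round(2))
for uv in((180,150),(232,145),(180,135),(230,125)):print([onz("top",uv,z).round(3) for z in(0,.08)])
```

```text
[[-0.001 -0.931  0.364]
 [-0.001  0.364  0.931]
 [-1.     0.    -0.001]]
[ 36.02 -50.81 -14.32]
[ 38.09 -39.73 -14.32]
[ 33.41 -13.73 -21.62]
[array([0.628, 0.499, 0.   ]), array([0.612, 0.472, 0.08 ])]
[array([0.64 , 0.342, 0.   ]), array([0.624, 0.325, 0.08 ])]
[array([0.674, 0.499, 0.   ]), array([0.655, 0.473, 0.08 ])]
[array([0.701, 0.348, 0.   ]), array([0.681, 0.331, 0.08 ])]
```

>>> servo_tool(
  targets=[
    [[0,0,3],[0,0,0]],
    [[0,0,3],[0,0,0]],
    [[3,-0.9,0],[0,0,0]],
    [[3,-0.9,0],[0,0,0]],
    [[3,-0.9,0],[0,0,0]],
    [[3,-0.9,0],[0,0,0]],
    [[3,-0.9,0],[0,0,0]],
    [[3,-0.9,0],[0,0,0]],
    [[3,-0.9,0],[0,0,0]],
    [[3,-0.9,0],[0,0,0]],
    [[3,-0.9,0],[0,0,0]],
    [[3,-0.9,0],[0,0,0]],
    [[0,0,0],[0,0,0]],
  ],
  jaw=1,
)

```text
t: 1.18
position: [0.4954, 0.3964, 0.2969]
eef_rot: [-0.928, 1.366, 0.926]
force: [0.4, -0.2, -0.7]
gripper_width: 0.0037
```

>>> servo_tool(
  targets=[
    [[0.4,-2.8,0],[0,0,0.0873]],
    [[0.4,-2.8,0],[0,0,0.0873]],
    [[0.4,-2.8,0],[0,0,0.0873]],
    [[0.4,-2.8,0],[0,0,0.0873]],
    [[0.4,-2.8,0],[0,0,0.0873]],
    [[0.4,-2.8,0],[0,0,0.0873]],
    [[0.4,-2.8,0],[0,0,0.0873]],
    [[0.4,-2.8,0],[0,0,0.0873]],
    [[0.4,-2.8,0],[0,0,0.0873]],
    [[0.4,-2.8,0],[0,0,0.0873]],
    [[0.4,-2.8,0],[0,0,0.0873]],
    [[0.4,-2.8,0],[0,0,0.0873]],
    [[0.4,-2.8,0],[0,0,0.0873]],
    [[0.4,-2.8,0],[0,0,0.0873]],
    [[0.0,-2.4,0],[0,0,0.0873]],
    [[0,0,0],[0,0,0]],
    [[0,0,0],[0,0,0]],
  ],
)

```text
t: 2.6
position: [0.547, -0.0175, 0.2984]
eef_rot: [-1.855, 0.612, 1.857]
force: [0.1, 0.6, 0.2]
gripper_width: 0.0001
```

Run:
```python
from h import *
s=env.read_state();print(s['q'].round(2),cv2.Rodrigues(s['eef_rot'])[0].round(3),s['position'].round(4))
print(((np.array((.5513,-.0193,.095))-s['position'])*100).round(2))
im=env.read_camera("side"); cv2.imwrite("pics/s1.png",im[:,:,::-1])
```

```text
[-0.25  0.33  1.32  0.    1.49 -2.75] [[-0.001 -0.595 -0.804]
 [ 0.    -0.804  0.595]
 [-1.     0.     0.001]] [ 0.547  -0.0175  0.2984]
[  0.43  -0.18 -20.34]
```

View pics/s1.png

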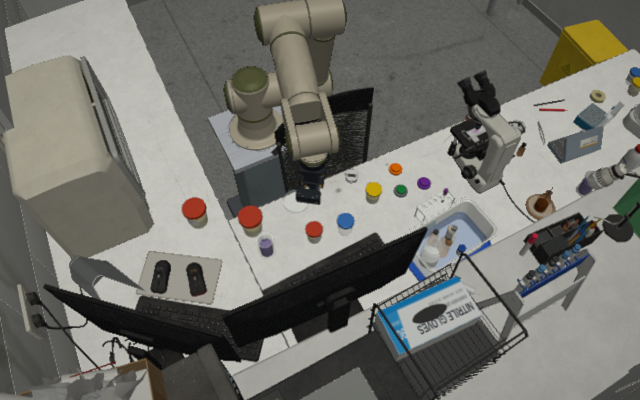

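The hand is above and short of the red cup, clear of everything. Descending.

>>> servo_tool(
  targets=[
    [[0.4,-0.2,-2],[0,0,0]],
    [[0,0,-2.5],[0,0,0]],
    [[0,0,-2.5],[0,0,0]],
    [[0,0,-2.5],[0,0,0]],
    [[0,0,-2.5],[0,0,0]],
    [[0,0,-2.5],[0,0,0]],
    [[0,0,-2],[0,0,0]],
    [[0,0,-1.5],[0,0,0]],
    [[0,0,-1.3],[0,0,0]],
    [[0,0,-0.8],[0,0,0]],
    [[0,0,0],[0,0,0]],
    [[0,0,0],[0,0,0]],
  ],
)

```text
t: 3.65
position: [0.5513, -0.0184, 0.098]
eef_rot: [-1.858, 0.609, 1.858]
force: [0.8, -0.0, 0.4]
gripper_width: -0.0
```

Run:
```python
from h import *
s=env.read_state();print(s['q'].round(2),s['position'].round(4))
for n in("side","top"):
    im=env.read_camera(n)[:,:,::-1]; 
    u,v=map(int,proj(n,(.551,-.019,.08)));c=im[v-60:v+60,u-80:u+80]
    cv2.imwrite(f"pics/{n}2.png",cv2.resize(c,None,fx=4,fy=4,interpolation=cv2.INTER_CUBIC))
```

```text
[-0.25  0.52  1.59  0.    1.03 -2.75] [ 0.5513 -0.0184  0.098 ]
```

View pics/side2.png

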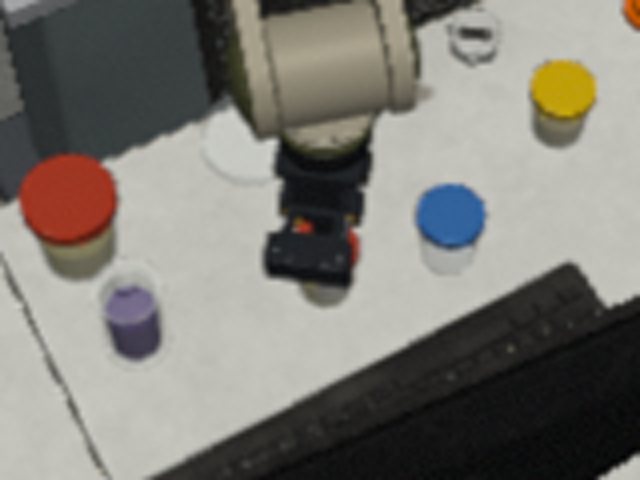

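The fingers are over the red lid, which shows either side of the finger at crop (330,240), and they're not touching it. I'll trim 3 mm lower and hold.

>>> servo_tool(
  targets=[
    [[0,-0.1,-0.3],[0,0,0]],
    [[0,0,0],[0,0,0]],
    [[0,0,0],[0,0,0]],
    [[0,0,0],[0,0,0]],
    [[0,0,0],[0,0,0]],
    [[0,0,0],[0,0,0]],
    [[0,0,0],[0,0,0]],
    [[0,0,0],[0,0,0]],
    [[0,0,0],[0,0,0]],
    [[0,0,0],[0,0,0]],
    [[0,0,0],[0,0,0]],
    [[0,0,0],[0,0,0]],
    [[0,0,0],[0,0,0]],
    [[0,0,0],[0,0,0]],
    [[0,0,0],[0,0,0]],
    [[0,0,0],[0,0,0]],
    [[0,0,0],[0,0,0]],
    [[0,0,0],[0,0,0]],
    [[0,0,0],[0,0,0]],
    [[0,0,0],[0,0,0]],
  ],
)

```text
t: 5.42
position: [0.5512, -0.0201, 0.0947]
eef_rot: [-1.858, 0.61, 1.858]
force: [0.5, -0.4, -0.4]
gripper_width: 0.0004
```

>>> servo_tool(
  targets=[
    [[0,0,0],[0,0,0]],
    [[0,0,0],[0,0,0]],
    [[0,0,0],[0,0,0]],
    [[0,0,0],[0,0,0]],
    [[0,0,0],[0,0,0]],
    [[0,0,0],[0,0,0]],
    [[0,0,0],[0,0,0]],
    [[0,0,0],[0,0,0]],
    [[0,0,0],[0,0,0]],
    [[0,0,0],[0,0,0]],
    [[0,0,0],[0,0,0]],
    [[0,0,0],[0,0,0]],
    [[0,0,0],[0,0,0]],
    [[0,0,0],[0,0,0]],
    [[0,0,0],[0,0,0]],
    [[0,0,0],[0,0,0]],
  ],
)

```text
t: 6.75
position: [0.5512, -0.0201, 0.0947]
eef_rot: [-1.858, 0.61, 1.858]
force: [-0.1, -0.7, -0.0]
gripper_width: 0.0008
```

>>> servo_tool(
  targets=[
    [[0,0,2],[0,0,0]],
    [[0,0,3],[0,0,0]],
    [[0,0,3],[0,0,0]],
    [[0,0,3],[0,0,0]],
    [[0,0,3],[0,0,0]],
    [[0.4,2.2,1],[0,0,0]],
    [[0.5,2.5,0],[0,0,0]],
    [[0.5,2.5,0],[0,0,0]],
    [[0.5,2.5,0],[0,0,0]],
    [[0.2,1.45,-1],[0,0,0]],
    [[0,0,-2],[0,0,0]],
    [[0,0,-2.5],[0,0,0]],
    [[0,0,-2.5],[0,0,0]],
    [[0,0,-2.5],[0,0,0]],
    [[0,0,-2],[0,0,0]],
    [[0,0,-1.5],[0,0,0]],
    [[0,0,-1],[0,0,0]],
    [[0,0,0],[0,0,0]],
    [[0,0,0],[0,0,0]],
  ],
)

```text
t: 8.33
position: [0.5724, 0.0914, 0.0951]
eef_rot: [-1.858, 0.61, 1.858]
force: [-0.2, -0.6, -0.2]
gripper_width: -0.0001
```

Run:
```python
from h import *
s=env.read_state();print(((np.array((.572,.0915,.095))-s['position'])*100).round(2))
for n in("side",):
    im=env.read_camera(n)[:,:,::-1]; 
    u,v=map(int,proj(n,(.551,.05,.08)));c=im[v-60:v+60,u-80:u+80]
    cv2.imwrite(f"pics/{n}3.png",cv2.resize(c,None,fx=4,fy=4,interpolation=cv2.INTER_CUBIC))
```

```text
[-0.04  0.01 -0.01]
```

View pics/side3.png

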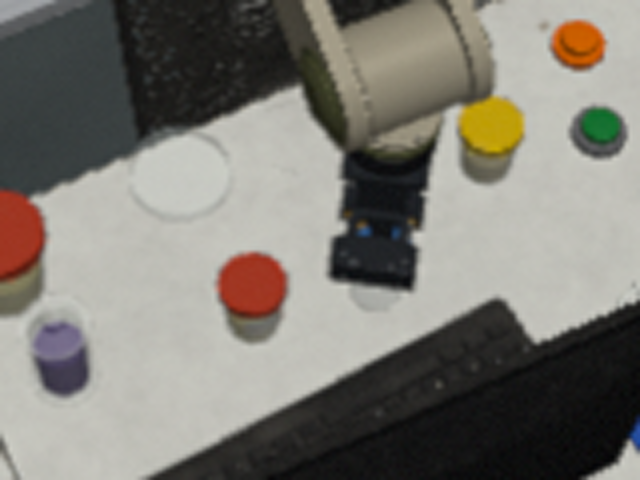

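The fingers are over the blue lid at crop (378,240), within 0.5 mm of the target. The red cup hasn't moved. Holding.

>>> servo_tool(
  targets=[
    [[0,0,0],[0,0,0]],
    [[0,0,0],[0,0,0]],
    [[0,0,0],[0,0,0]],
    [[0,0,0],[0,0,0]],
    [[0,0,0],[0,0,0]],
    [[0,0,0],[0,0,0]],
    [[0,0,0],[0,0,0]],
    [[0,0,0],[0,0,0]],
    [[0,0,0],[0,0,0]],
    [[0,0,0],[0,0,0]],
    [[0,0,0],[0,0,0]],
    [[0,0,0],[0,0,0]],
    [[0,0,0],[0,0,0]],
    [[0,0,0],[0,0,0]],
    [[0,0,0],[0,0,0]],
    [[0,0,0],[0,0,0]],
    [[0,0,0],[0,0,0]],
    [[0,0,0],[0,0,0]],
  ],
)

```text
t: 9.88
position: [0.5722, 0.0915, 0.0947]
eef_rot: [-1.858, 0.61, 1.858]
force: [0.0, 0.5, 0.6]
gripper_width: 0.0003
```

>>> servo_tool(
  targets=[
    [[0,0,0],[0,0,0]],
    [[0,0,0],[0,0,0]],
    [[0,0,0],[0,0,0]],
    [[0,0,0],[0,0,0]],
    [[0,0,0],[0,0,0]],
    [[0,0,0],[0,0,0]],
    [[0,0,0],[0,0,0]],
    [[0,0,0],[0,0,0]],
    [[0,0,0],[0,0,0]],
    [[0,0,0],[0,0,0]],
    [[0,0,0],[0,0,0]],
    [[0,0,0],[0,0,0]],
    [[0,0,0],[0,0,0]],
    [[0,0,0],[0,0,0]],
    [[0,0,0],[0,0,0]],
    [[0,0,0],[0,0,0]],
    [[0,0,0],[0,0,0]],
    [[0,0,0],[0,0,0]],
  ],
)

```text
t: 11.38
position: [0.5722, 0.0914, 0.0947]
eef_rot: [-1.858, 0.61, 1.858]
force: [-0.2, 0.3, 0.1]
gripper_width: 0.0002
```

>>> servo_tool(
  targets=[
    [[0,0,2],[0,0,0]],
    [[0,0,3],[0,0,0]],
    [[0,0,3],[0,0,0]],
    [[0,0,3],[0,0,0]],
    [[0,0,3],[0,0,0]],
    [[0,0,3],[0,0,0]],
    [[-0.5,2.6,0],[0,0,0]],
    [[-0.5,2.6,0],[0,0,0]],
    [[-0.5,2.6,0],[0,0,0]],
    [[-0.5,2.6,0],[0,0,0]],
    [[-0.5,2.6,0],[0,0,0]],
    [[-0.5,2.6,0],[0,0,0]],
    [[-0.5,2.6,0],[0,0,0]],
    [[-0.5,2.6,0],[0,0,0]],
    [[-0.5,2.6,0],[0,0,0]],
    [[-0.2,2.6,0],[0,0,0]],
    [[0,0,0],[0,0,0]],
    [[0,0,0],[0,0,0]],
  ],
)

```text
t: 12.88
position: [0.5249, 0.3521, 0.2643]
eef_rot: [-1.859, 0.609, 1.859]
force: [0.7, 0.3, 0.3]
gripper_width: 0.0006
```

>>> servo_tool(
  targets=[
    [[0,0,-2],[0,0,0]],
    [[0,0,-2.5],[0,0,0]],
    [[0,0,-2.5],[0,0,0]],
    [[0,0,-2.5],[0,0,0]],
    [[0,0,-2.5],[0,0,0]],
    [[0,0,-2.5],[0,0,0]],
    [[0,0,-2.5],[0,0,0]],
    [[0,0,-2],[0,0,0]],
    [[0,0,-1],[0,0,0]],
    [[0,0,-0.7],[0,0,0]],
    [[0,0,0],[0,0,0]],
    [[0,0,0],[0,0,0]],
  ],
)

```text
t: 13.88
position: [0.5258, 0.3513, 0.0587]
eef_rot: [-1.858, 0.609, 1.856]
force: [0.2, 0.2, 0.9]
gripper_width: 0.0004
```

Run:
```python
from h import *
s=env.read_state();print(s['q'].round(2),((np.array((.5252,.3515,.022))-s['position'])*100).round(2))
for n in("side",):
    im=env.read_camera(n)[:,:,::-1]; 
    u,v=map(int,proj(n,(.53,.3,.05)));c=im[v-60:v+60,u-80:u+80]
    cv2.imwrite(f"pics/{n}4.png",cv2.resize(c,None,fx=4,fy=4,interpolation=cv2.INTER_CUBIC))
```

```text
[ 0.4   0.72  1.34 -0.    1.07 -2.1 ] [-0.06  0.02 -3.67]
```

View pics/side4.png

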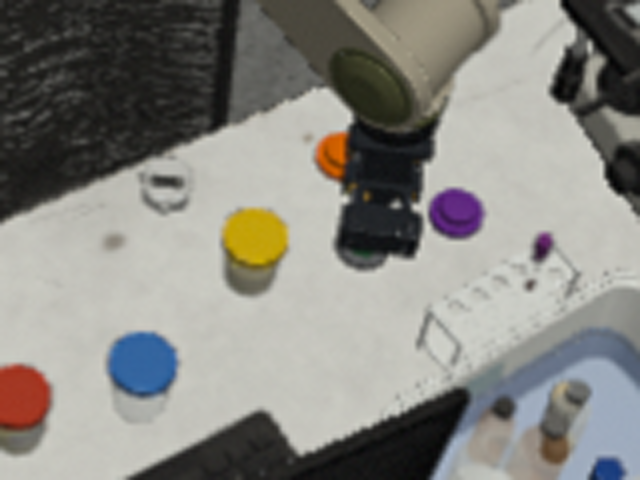

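The fingers are above the green button at crop (370,245), clear of yellow and purple. Lowering gently.

>>> servo_tool(
  targets=[
    [[0,0,-1.5],[0,0,0]],
    [[0,0,-1],[0,0,0]],
    [[0,0,-0.7],[0,0,0]],
    [[0,0,-0.2],[0,0,0]],
    [[0,0,-0.2],[0,0,0]],
    [[0,0,-0.2],[0,0,0]],
    [[0,0,0],[0,0,0]],
    [[0,0,0],[0,0,0]],
  ],
)

```text
t: 14.6
position: [0.5254, 0.3515, 0.0202]
eef_rot: [-1.858, 0.609, 1.857]
force: [-0.7, -0.6, 2.4]
gripper_width: 0.0006
```

>>> servo_tool(
  targets=[
    [[0,0,-0.1],[0,0,0]],
    [[0,0,-0.1],[0,0,0]],
    [[0,0,-0.1],[0,0,0]],
    [[0,0,-0.1],[0,0,0]],
    [[0,0,0],[0,0,0]],
    [[0,0,0],[0,0,0]],
  ],
)

```text
t: 15.1
position: [0.5255, 0.3516, 0.0164]
eef_rot: [-1.858, 0.609, 1.857]
force: [-1.8, -1.4, 7.4]
gripper_width: 0.0006
```

>>> servo_tool(
  targets=[
    [[0,0,-0.1],[0,0,0]],
    [[0,0,0],[0,0,0]],
    [[0,0,0],[0,0,0]],
    [[0,0,0],[0,0,0]],
  ],
)

```text
t: 15.43
position: [0.5255, 0.3516, 0.0163]
eef_rot: [-1.858, 0.609, 1.857]
force: [-5.4, -3.0, 14.0]
gripper_width: 0.0006
```

The button is on its hard stop: z stays at 16.3 mm and the force rises to 14 N. Releasing and going up.

>>> servo_tool(
  targets=[
    [[0,0,0.3],[0,0,0]],
    [[0,0,0.5],[0,0,0]],
    [[0,0,1],[0,0,0]],
    [[0,0,2],[0,0,0]],
    [[0,0,3],[0,0,0]],
    [[0,0,3],[0,0,0]],
    [[0,0,3],[0,0,0]],
    [[0,0,3],[0,0,0]],
    [[0,0,3],[0,0,0]],
    [[0,0,2],[0,0,0]],
    [[0,0,0],[0,0,0]],
    [[0,0,0],[0,0,0]],
    [[0,0,0],[0,0,0]],
    [[0,0,0],[0,0,0]],
  ],
)

```text
t: 16.6
position: [0.5247, 0.3512, 0.221]
eef_rot: [-1.856, 0.612, 1.861]
force: [-0.0, -0.4, -0.1]
gripper_width: 0.0005
```

Run:
```python
from h import *
for n in("side","top"):
    im=env.read_camera(n); cv2.imwrite(f"pics/{n}5.png",im[:,:,::-1])
    for c,z in(('red',.07),('blue',.07),('yellow',.07),('green',.022)):
        for e in blobs(n,im,c):
            P=onz(n,e[0],z)
            if .3<P[0]<.8 and -.3<P[1]<.6:print(n,c,"P",P.round(4))
s=env.read_state();print(s['t'],s['force'],s['position'])
```

```text
side red P [ 0.5521 -0.0197  0.07  ]
side red P [ 0.4066 -0.1942  0.07  ]
side blue P [0.5723 0.0909 0.07  ]
side yellow P [0.5067 0.2411 0.07  ]
side green P [0.5259 0.351  0.022 ]
top red P [ 0.4233 -0.2016  0.07  ]
top red P [ 0.5507 -0.0188  0.07  ]
top blue P [0.5712 0.0923 0.07  ]
top yellow P [0.5039 0.2429 0.07  ]
top green P [0.525  0.3503 0.022 ]
16.7 [0.43289765 0.18092399 0.53205454] [0.52490249 0.35127034 0.22142255]
```

View pics/side5.png

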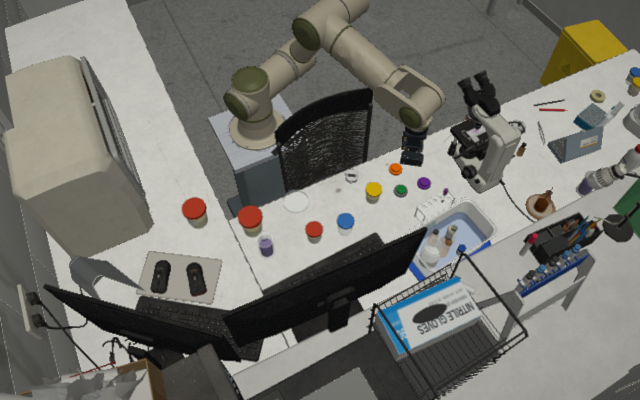

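The cups haven't moved, the button at (401,189) is up again, and the hand is clear at z = 0.22.

```bash
python3 -c "
from plant import env
print(env.hand_in())"
```

```text
the job is handed in; nothing more can be done
None
```

The job is done as asked and handed in at about 16.7 s of the 51 s allowed.

- **Pointing:** With the jaws shut, I pointed about 25 mm above the middle of the red lid, then the blue lid. Each hold lasted about 3 s, and I travelled high between places.
- **Button:** I pressed the green button to its hard stop, then let it go. It stopped at z = 16.3 mm, about 6 mm down, and the upward force on the tool rose to 14 N.
- **Last checks:** In both cameras the red, blue and yellow cups are where they started, to within about 0.1 mm. In the side view the button is up again, the dish and counter look in place, and the arm hangs free at z = 0.22 with almost no force on it.
- **Disagreements:** The two cameras differ by 1–3 mm on the same lids, which is about the calibration error. None of the checks failed.

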